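Free the sagging bolt of the reagent cage and hold its gate ajar

TASK

The gate of the small wire reagent cage is shut by a barrel bolt that has sagged in its worn guides, so its turned-down nose hooks behind the bent lip of the keeper: lift the bolt by its black upright knob to clear the lip while drawing it towards the hinge side, without forcing it through the keeper. Then swing the gate towards you to about 30 degrees open and finish while still holding it there with the fingers, at rest and with the bolt drawn, since the gate's spring would shut it again and a colleague wants to reach in. Do not open it wide, and do not push about or knock over the jars, vials, beaker and meter.

Things in the scene. Friction and masses are not known exactly. Their poses are not given: they have to be found in the camera images.
- cage: Grey steel and wire reagent cage fixed to the worktop, 170 deep (x) x 300 wide (y) x 170 mm high, with a wire roof. Origin: centre of its underside. Its x axis points from the gate in its front to the back, y to the left (hinge side, seen from in front), z up. Its front faces the robot, turned by up to 20 degrees.
- gate: Wire gate filling the cage's front, 253 mm from hinge (left, cage +y) to free edge, 5 mm thick; solid top rail 116 to 168 mm above the worktop. Origin: on the hinge axis at worktop height; closed, its axes are the cage's. Opens towards the robot (free edge towards cage -x). A spring pulls it shut: 0.2 N m when closed, 0.33 N m at 30 degrees.
- gate_swing (a joint): Opening angle of the gate in rad: 0 closed, growing as it opens towards the robot, up to 1.6. It always springs back to 0 when let go.
- bolt_draw (a joint): Draw of the bolt in m: 0 shut (nose in keeper), 0.040 fully drawn; grows as the bolt slides along the gate towards the hinge (gate +y). Friction 1 N; it stays where left. With the bolt down the nose meets the lip at about 0.003; from 0.014 the nose is past the lip, from 0.022 wholly behind the gate's free edge.
- bolt_lift (a joint): How far the bolt is lifted in its oblong worn guides, m: 0 sagged (it falls back by its own weight, 0.18 kg), 0.015 against the top of the guides. The whole bolt rises straight up, staying level. The nose clears the lip from 0.008.
- bolt_knob (a point): Middle of the bolt's black knob: upright cylinder, 16 mm diameter, 34 mm high, on an 8 mm stem. With the bolt sagged this point is 203 mm above the worktop (knob 186 to 220); guides (175), gate (168) and roof (170) lie below it. It is 9 mm in front of the cage's front posts; from the hinge 175 mm along the gate when shut, 135 mm when drawn. Moves with bolt and gate.
- bolt_nose (a point): Underside of the turned-down nose at the right-hand end of the bolt: a 10 x 8 mm lug reaching 8 mm below the 12 mm zinc bar. Moves with the bolt.
- keeper_lip (a point): Top of the bent-up lip of the zinc keeper on the cage's right front post, 141.5 mm above the worktop, 3 mm thick; fixed to the cage. The keeper is a closed loop round the bolt's end.
- hinge_axis (a point): Point on the gate's vertical hinge axis at 170 mm height, fixed to the cage.
- gate_edge (a point): Top corner of the gate's free (right-hand) edge, 168 mm high; moves with the gate.
- jar_white: White-lidded jar inside the cage, 36 mm diameter, 68 high, origin under its centre. Leave alone.
- jar_blue: Dark-lidded jar inside the cage, 36 mm diameter, 68 high, origin under its centre. Leave alone.
- jar_squat: Squat jar inside the cage, 52 mm diameter, 60 high, origin under its centre. Leave alone.
- beaker: Cloudy plastic beaker, 92 mm across, 104 high, in front of the cage on the hinge side, where a wide-open gate would swing; origin under its centre. Leave alone.
- vial_a: Small vial, 25 mm diameter, 55 high, to the right of the cage; origin under its centre. Leave alone.
- vial_b: Another such vial beside it. Leave alone.
- meter_handheld: Hand-held meter lying on the worktop to the left, 150 x 68 x 32 mm. Leave alone.

How it is judged:
On the way, in this order (a step that is already met when the one before it is completed fails the run):
1. the bolt is lifted so that its nose clears the bent lip (value of joint bolt_lift above 0.006 m and value of joint bolt_draw below 0.013 m), for 0.05 s.
2. the bolt is drawn until its nose is behind the gate's edge (value of joint bolt_draw above 0.023 m), for 0.1 s.
At the end, for the whole second after the job is handed in: The gate stands still, 18 to 42 degrees (0.32 to 0.74 rad) open, below 0.08 rad/s, held by the fingers (on the knob, the bolt or the gate itself, more than 0.4 N) with nothing else propping it, and the bolt is still drawn at least 21 mm (value of joint gate_swing between 0.32 and 0.74 rad and velocity of joint gate_swing between -0.08 and 0.08 rad/s and value of joint bolt_draw above 0.021 m and contact force between the fingers and gate above 0.4 N and contact force between gate and beaker below 0.2 N and contact force between gate and jar_white below 0.2 N and contact force between gate and jar_blue below 0.2 N and contact force between gate and jar_squat below 0.2 N); the arm keeps its last pose, push and grip.
It fails at once if the bolt is forced through the keeper without being lifted (value of joint bolt_draw between 0.0065 and 0.012 m and value of joint bolt_lift below 0.0035 m).
It fails at once if the gate is flung wide open (past 60 degrees) (value of joint gate_swing above 1.05 rad).
It fails at once if a bystander is pushed more than 40 mm or knocked over (distance of any of jar_white, jar_blue, jar_squat, beaker, vial_a, vial_b, meter_handheld from where it was at the start of the episode above 0.04 m or angle between any of jar_white, jar_blue, jar_squat, beaker, vial_a, vial_b, meter_handheld's own z axis and vertical above 0.5 rad).
It also fails if it takes over 34 s, if anything falls off the work surface, if the arm or the gripper's body presses on something with over 40 N, if the wrist force passes 120 N, or if a joint passes its speed limit or range.

ROBOT

A 6-joint arm with a two-finger parallel gripper is mounted at the origin on a cart in front of the work surface, level with it; the furniture and walls round the work are solid. World frame = base frame: x ahead of the robot, y to its left, z up, the work surface at z = 0. Lengths are in m, angles in rad, forces in N, time in s.
With the tool pointing down it reaches from about 0.3 to 0.775 m from the base axis. Payload 14.6 kg.
Tool frame: the origin (TCP) lies on the centre line of the jaws, within the pads' length; the fingertips stand 14 mm ahead of it and the grasp point (between the pads) lies 5 mm behind it; x points along the fingers, y is the direction in which the jaws open and shut, and the axes are right-handed (so a half turn about x gives the same grasp; the last joint's range is limited). The gripper opens to 94 mm and grips with 3 to 60 N. Pads are 16 mm wide; open, the fingers measure 119 mm over their backs; the gripper's body (75 mm by 177 mm) begins 78 mm behind the grasp point.
Start: joints at [-1.236, 0.3, 1.521, -0, 1.321, -0.067], TCP at [0.215, -0.506, 0.219] pointing down, gripper open.
Joint ranges: [-3.03, 3.03], [-0.79, 2.21], [0.23, 2.52], [-1.04, 4.18], [0, 3.07], [-2.55, 2.55]. Speed limits (rad/s): [2.22, 2.22, 2.57, 3.14, 3.14, 3.14].

INTERFACE

Orientations are given as [roll, pitch, yaw] about the fixed x, y, z axes, in that order (R = Rz(yaw) Ry(pitch) Rx(roll)).
In Python, from station import * gives the robot as it stands. The module is installed in compiled form; this text tells all that it offers.
- The arm moves only by the shell command python3 -m handwheel 'ROWS' [FORCE]. ROWS is JSON, a list of rows, each a list of 3 entries, a list of its own where there are three numbers: the shift along the tool's x, y, z in mm, then the turn about the tool's x in rad, then the gripper command: -1 is fully open, 1 is shut, values between are in proportion. In form: [[[dx, dy, dz], spin, gripper], ...]. A call has exactly 5 rows; each row is the pose to reach, as a shift and turn from the pose measured when the call began, along the tool's axes at that moment; what a row does not reach only later rows make up. A row lasts 1/10 s, in which the tool goes at most 50 mm and 8.59 degrees, less where a joint would pass 70% of its speed; a pose out of reach is approached as far as the arm can. A call with a gripper value outside its range is refused whole. The fingers move at their own pace and stop on an object; FORCE is the grip in N (left out, the last holds). Time passes only in rows, so rows that repeat a pose let the fingers close, or fill a call up. It gives the time, the measured TCP pose, the force and the opening at its end, in the units of the state.
- get_obs(): the state, without advancing time (a new reading comes with each control period).
- camera(name): name is "scene" or "side" or "wrist"; returns (picture, depth): 480x640x3 uint8, blue, green, red; 480x640 float32, m along the optical axis (not along the pixel's ray), 0 where there is no reading.
- camera_info(name): a dict with "fx", "fy", "cx", "cy" (pixels), "k1" (the pictures are not rectified: a ray, as slopes to the right and down, at radius r is drawn at 1 + k1 r^2 times it, then the intrinsics apply), "extrinsics" (4x4, takes a point from camera to world coordinates). Camera axes: x right, y down, z forward; pixel columns grow to the right and rows downward; lengths in m; the calibration is good to about 2 mm. A picture is of the moment at which its call begins: read the wrist's pose just before it. camera_info takes no time and is no camera call; for the wrist camera it gives the pose at the moment of the call.
- hand_in(): hands the job in, once; it reports no verdict.
The state is a dict: "time_s": time; "qpos": joint angles; "joint_vel": joint speeds; "tau": joint torques, N m; "ee_pos": TCP position; "eef_rot": TCP orientation; "force": force on the tool from outside, world axes, zero at the start; "moment": the same for the moment, N m; "grip_width": finger opening in m.
Only numpy, scipy, OpenCV 4.12 (cv2) and the standard library are available. Lean on these libraries where they do the work, as an engineer would, in place of code of your own. Each camera call takes 0.05 s, during which the arm holds its last target. There are 200 camera calls.

## Working session

There is one attempt and no reset: what is moved stays moved. The work goes in short steps, Python scripts to look and compute and a shell command to move; the robot and the scene stay as the last step left them, time stands still between calls to the robot, and variables do not carry over. Pictures are saved under pics/ and viewed, about 8 in all and at most 12, crops included, and the job is handed in when it is done.

```bash
mkdir -p pics
cat > h.py <<'E'
from station import *
import numpy as np, cv2
def world(name,info,depth,u,v):
    pass
def ray(info,u,v):
    x=(u-info["cx"])/info["fx"]; y=(v-info["cy"])/info["fy"]
    a,b=x,y
    for _ in range(10):
        r=a*a+b*b; a,b=x/(1+info["k1"]*r),y/(1+info["k1"]*r)
    return np.array([a,b,1.0])
def pt(info,d,u,v):
    E=np.array(info["extrinsics"]); return E[:3,:3]@(ray(info,u,v)*d)+E[:3,3]
def onz(info,u,v,z):
    E=np.array(info["extrinsics"]); r=E[:3,:3]@ray(info,u,v); return E[:3,3]+r*(z-E[2,3])/r[2]
E
python3 - <<'E'
from h import *
o=get_obs(); print({k:np.round(v,3).tolist() for k,v in o.items()})
for n in("scene","side"):
    i=camera_info(n); p,d=camera(n); cv2.imwrite(f"pics/{n}0.png",p); np.save(f"{n}0.npy",d); print(n,np.round(i["extrinsics"],3).tolist())
E
```

```text
{'time_s': 0.0, 'qpos': [-1.236, 0.3, 1.522, 0.0, 1.321, -0.067], 'joint_vel': [-0.001, 0.0, 0.001, -0.002, 0.0, -0.002], 'tau': [-0.0, -53.181, -35.274, 0.071, 0.024, -0.0], 'ee_pos': [0.215, -0.506, 0.219], 'eef_rot': [-1.644, 1.57, 1.899], 'force': [0.238, 0.045, -0.178], 'moment': [-0.03, -0.034, 0.051], 'grip_width': 0.094}
scene [[-0.905, 0.28, -0.321, 1.068], [0.425, 0.567, -0.705, 1.211], [-0.015, -0.775, -0.632, 1.142], [0.0, 0.0, 0.0, 1.0]]
side [[-0.734, 0.488, -0.473, 1.139], [0.679, 0.528, -0.51, 0.705], [0.001, -0.696, -0.718, 1.048], [0.0, 0.0, 0.0, 1.0]]
```

View pics/scene0.png

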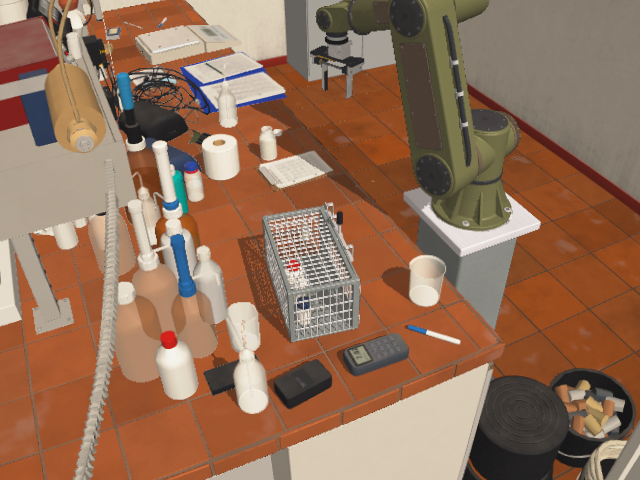

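View pics/side0.png

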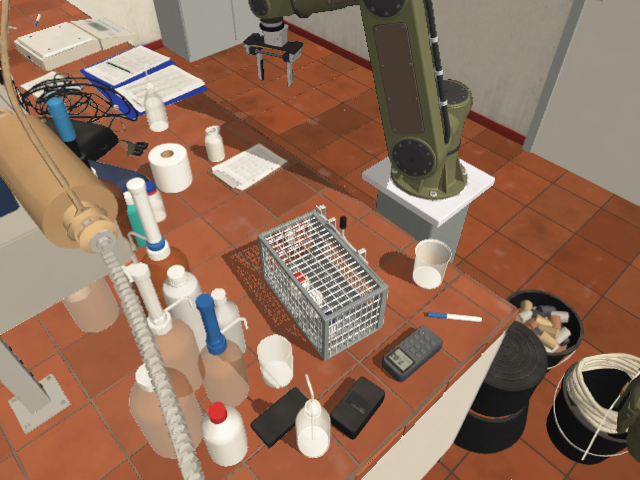

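Run:
```python
from h import *
I={n:camera_info(n) for n in("scene","side")}
def blob(n,x0,y0,x1,y1):
    p=cv2.imread(f"pics/{n}0.png")[y0:y1,x0:x1]; m=(p.max(2)<60).astype(np.uint8)
    k,l,s,c=cv2.connectedComponentsWithStats(m); 
    print(n,[(s[j].tolist(),(c[j]+[x0,y0]).round(1).tolist()) for j in range(1,k) if s[j][4]>8])
blob("scene",330,205,350,230); blob("side",335,210,352,235)
for n,uv in {"scene":(339,218),"side":(343,222)}.items(): print(n,onz(I[n],*uv,.203))
for n,L in {"scene":[(325,207),(357,280),(290,290),(265,213)],"side":[(320,209),(386,287),(327,310),(261,238)]}.items():
    for uv in L: print(n,uv,onz(I[n],*uv,.17).round(3))
for n in I:
    p=cv2.imread(f"pics/{n}0.png"); c=p[195:300,255:395]; cv2.imwrite(f"pics/{n}c.png",cv2.resize(c,None,fx=4,fy=4,interpolation=2)[:,:400 if 0 else None])
a=cv2.imread("pics/scenec.png");print(a.shape)
```

```text
scene [([7, 7, 6, 12, 67], [339.4, 217.6])]
side [([5, 6, 6, 13, 68], [342.6, 222.1])]
scene [0.51339175 0.11090704 0.203     ]
side [0.51150459 0.1116003  0.203     ]
scene (325, 207) [0.506 0.013 0.17 ]
scene (357, 280) [0.561 0.299 0.17 ]
scene (290, 290) [0.712 0.262 0.17 ]
scene (265, 213) [ 0.657 -0.033  0.17 ]
side (320, 209) [0.497 0.015 0.17 ]
side (386, 287) [0.561 0.299 0.17 ]
side (327, 310) [0.699 0.255 0.17 ]
side (261, 238) [ 0.671 -0.007  0.17 ]
(420, 560, 3)
```

View pics/sidec.png

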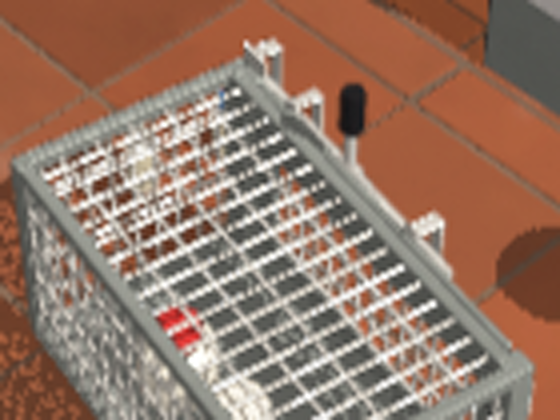

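```bash
cat >> h.py <<'E'
from scipy.spatial.transform import Rotation as Ro
def R(o): return Ro.from_euler('xyz',o["eef_rot"]).as_matrix()
def goto(target,jawyaw):
    """print tool-frame shift (mm) and spin to get TCP to target with tool y at jawyaw (mod pi)"""
    o=get_obs(); M=R(o); s=M.T@(np.array(target)-o["ee_pos"])*1000
    for k in (0,np.pi):
        w=np.array([np.cos(jawyaw+k),np.sin(jawyaw+k),0]); c=M.T@w; print("shift",s.round(1),"spin",round(np.arctan2(c[2],c[1]),3))
    print("pos",np.round(o["ee_pos"],4),"q",np.round(o["qpos"],3),"F",np.round(o["force"],1),"w",round(o["grip_width"],4),"t",o["time_s"],"tooly",M[:,1].round(3),"x",M[:,0].round(3))
E
python3 -c "
from h import *
goto([.512,.111,.30],-.2)"
```

```text
shift [ -80.6 -451.8 -514.6] spin -0.969
shift [ -80.6 -451.8 -514.6] spin 2.173
pos [ 0.215  -0.506   0.2189] q [-1.236  0.3    1.522  0.     1.321 -0.067] F [-0.9 -0.4  0.3] w 0.0943 t 0.1 tooly [ 0.391 -0.92  -0.001] x [-0.     0.001 -1.   ]
```

```bash
python3 -m handwheel '[[[-40,-10,-12],-0.05,-1],[[-80,-35,-40],-0.13,-1],[[-80,-65,-75],-0.23,-1],[[-80,-95,-110],-0.33,-1],[[-80,-125,-145],-0.43,-1]]' 30; python3 -c "
from h import *
goto([.512,.111,.30],-.2)"
```

```text
time_s: 0.6
ee_pos: [0.2999, -0.3326, 0.299]
eef_rot: [-2.142, 1.57, 1.835]
force: [0.3, 0.0, 0.2]
grip_width: 0.0941
shift [  -0.6 -140.3 -471.2] spin -0.535
shift [  -0.6 -140.3 -471.2] spin 2.606
pos [ 0.2999 -0.3326  0.299 ] q [-0.919  0.015  1.666  0.     1.462 -0.184] F [0.3 0.  0.2] w 0.0941 t 0.6 tooly [ 0.742 -0.671 -0.001] x [-0.     0.001 -1.   ]
```

```bash
python3 -m handwheel '[[[0,-13,-43],-0.1,-1],[[0,-26,-86],-0.2,-1],[[0,-39,-129],-0.3,-1],[[0,-52,-172],-0.4,-1],[[0,-65,-215],-0.5,-1]]'; python3 -c "
from h import *
goto([.512,.111,.30],-.2)"
```

```text
time_s: 1.1
ee_pos: [0.3962, -0.1277, 0.2992]
eef_rot: [-2.66, 1.57, 1.821]
force: [-0.0, -1.0, 0.2]
grip_width: 0.094
shift [  -0.6   57.9 -258.9] spin -0.031
shift [  -0.6   57.9 -258.9] spin 3.11
pos [ 0.3962 -0.1277  0.2992] q [-4.000e-01 -6.100e-02  1.739e+00  1.000e-03  1.464e+00 -1.690e-01] F [-0.  -1.   0.2] w 0.094 t 1.1 tooly [ 0.973 -0.229 -0.   ] x [-0.     0.001 -1.   ]
```

```bash
python3 -m handwheel '[[[0,10,-45],-0.03,-1],[[0,20,-90],-0.03,-1],[[0,30,-135],-0.03,-1],[[0,40,-178],-0.03,-1],[[0,40,-178],-0.03,-1]]'
python3 - <<'E'
from h import *
goto([.512,.111,.30],-.2)
i=camera_info("wrist"); p,d=camera("wrist"); cv2.imwrite("pics/w1.png",p); np.save("w1.npy",d); print(np.round(i["extrinsics"],3).tolist(),i["fx"],i["k1"])
import pickle; pickle.dump(i,open("w1.pkl","wb"))
E
```

```text
time_s: 1.6
ee_pos: [0.4769, 0.04, 0.2986]
eef_rot: [-2.173, 1.569, 2.343]
force: [0.2, -0.8, -0.6]
grip_width: 0.0941
shift [ -1.4  20.5 -76.5] spin 0.003
shift [ -1.4  20.5 -76.5] spin -3.139
pos [0.4769 0.04   0.2986] q [6.000e-03 8.700e-02 1.591e+00 1.000e-03 1.465e+00 2.030e-01] F [ 0.2 -0.8 -0.6] w 0.0941 t 1.6 tooly [ 0.981 -0.196 -0.002] x [-0.001  0.001 -1.   ]
[[0.981, -0.188, -0.05, 0.491], [-0.195, -0.952, -0.237, 0.108], [-0.003, 0.242, -0.97, 0.464], [0.0, 0.0, 0.0, 1.0]] 377.55254285497716 -0.04421134542962929
```

View pics/w1.png

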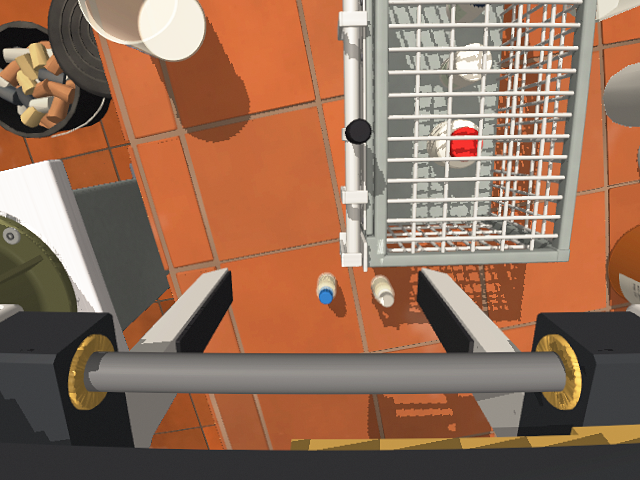

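Run:
```python
from h import *; import pickle
i=pickle.load(open("w1.pkl","rb")); d=np.load("w1.npy")
p=cv2.imread("pics/w1.png")[110:155,335:385]; m=(p.max(2)<60)&1; ys,xs=np.nonzero(m); u,v=xs.mean()+335,ys.mean()+110; print(u,v,m.sum())
print("knob",onz(i,u,v,.22).round(4), pt(i,d[131,358],u,v).round(4))
a,b=onz(i,347,262,.168),onz(i,349,15,.168); print(a,b,"yaw",-np.arctan2((b-a)[0],(b-a)[1]))
print("beaker rim",onz(i,172,25,.104))
```

```text
357.9475806451613 131.3326612903226 496
knob [0.5125 0.1115 0.22  ] [0.5125 0.1115 0.2203]
[0.49014661 0.01173589 0.168     ] [0.52513529 0.19313717 0.168     ] yaw -0.19054014131807054
beaker rim [0.37858819 0.23520735 0.104     ]
```

```bash
python3 -m handwheel '[[[0,10,-38],0,-1],[[0,20.5,-76.5],0,-1],[[10,20.5,-77],0,-1],[[30,20.5,-77],0,-1],[[30,20.5,-77],0,-1]]'; python3 -c "
from h import *
goto([.5125,.1115,.203],-.19)"
```

```text
time_s: 2.15
ee_pos: [0.5103, 0.1082, 0.2662]
eef_rot: [-1.386, 1.565, 3.127]
force: [-0.2, -1.4, 0.3]
grip_width: 0.0937
shift [63.2  1.9 -3.7] spin -0.009
shift [63.2  1.9 -3.7] spin 3.133
pos [0.5103 0.1082 0.2662] q [1.380e-01 2.070e-01 1.528e+00 1.000e-03 1.412e+00 3.370e-01] F [-0.2 -1.4  0.3] w 0.0937 t 2.15 tooly [ 0.98  -0.197 -0.006] x [-0.006  0.    -1.   ]
```

```bash
python3 -m handwheel '[[[20,2,-4],-0.01,-1],[[42,2,-4],-0.01,-1],[[63,2,-4],-0.01,-1],[[63,2,-4],-0.01,-1],[[63,2,-4],-0.01,-0.3]]' 20; python3 -c "
from h import *
goto([.5125,.1115,.203],-.19)"
```

```text
time_s: 2.65
ee_pos: [0.5129, 0.111, 0.2045]
eef_rot: [-1.394, 1.566, 3.129]
force: [-0.0, 0.6, -0.2]
grip_width: 0.0892
shift [ 1.5 -0.5 -0.4] spin 0.0
shift [ 1.5 -0.5 -0.4] spin -3.141
pos [0.5129 0.111  0.2045] q [1.430e-01 2.600e-01 1.608e+00 1.000e-03 1.279e+00 3.320e-01] F [-0.   0.6 -0.2] w 0.0892 t 2.65 tooly [ 0.982 -0.188 -0.005] x [-0.005  0.    -1.   ]
```

```bash
python3 -m handwheel '[[[1,-0.5,0],0,1],[[1,-0.5,0],0,1],[[1,-0.5,0],0,1],[[1,-0.5,0],0,1],[[1,-0.5,0],0,1]]' 20;python3 -m handwheel '[[[0,0,0],0,1],[[0,0,0],0,1],[[0,0,0],0,1],[[0,0,0],0,1],[[0,0,0],0,1]]' 20; python3 -c "
from h import *
goto([.5125,.1115,.203],-.19)"
```

```text
time_s: 3.15
ee_pos: [0.5124, 0.1111, 0.2036]
eef_rot: [-1.405, 1.566, 3.118]
force: [0.6, -0.7, 0.2]
grip_width: 0.0493
time_s: 3.65
ee_pos: [0.5125, 0.1111, 0.2036]
eef_rot: [-1.402, 1.566, 3.121]
force: [-0.0, -0.1, -1.0]
grip_width: 0.0158
shift [ 0.6 -0.1 -0.4] spin 0.0
shift [ 0.6 -0.1 -0.4] spin -3.141
pos [0.5125 0.1111 0.2036] q [1.430e-01 2.590e-01 1.611e+00 1.000e-03 1.276e+00 3.330e-01] F [-0.  -0.1 -1. ] w 0.0158 t 3.65 tooly [ 0.982 -0.188 -0.005] x [-0.005  0.    -1.   ]
```

```bash
python3 -m handwheel '[[[-3,0,0],0,1],[[-6,0,0],0,1],[[-9,0,0],0,1],[[-12,0,0],0,1],[[-12,0,0],0,1]]' 25; python3 -c "
from h import *
goto([.5125,.1111,.2146],-.19)"
```

```text
time_s: 4.15
ee_pos: [0.5127, 0.1111, 0.2161]
eef_rot: [-1.393, 1.567, 3.13]
force: [1.0, -0.4, -1.5]
grip_width: 0.0155
shift [ 1.5 -0.2  0. ] spin 0.0
shift [ 1.5 -0.2  0. ] spin -3.141
pos [0.5127 0.1111 0.2161] q [1.430e-01 2.480e-01 1.594e+00 1.000e-03 1.303e+00 3.330e-01] F [ 1.  -0.4 -1.5] w 0.0155 t 4.15 tooly [ 0.982 -0.188 -0.004] x [-0.004  0.    -1.   ]
```

```bash
python3 -m handwheel '[[[0,0,-3],0,1],[[0,0,-10],0,1],[[0,0,-17],0,1],[[0,0,-24],0,1],[[0,0,-31],0,1]]' ; python3 -m handwheel '[[[0,0,-4],0,1],[[0,0,-6],0,1],[[0,0,-6],0,1],[[0,0,-6],0,1],[[0,0,-6],0,1]]'
python3 - <<'E'
from h import *
goto([.5125,.1111,.2146],-.19)
p,d=camera("wrist"); cv2.imwrite("pics/w2.png",p)
E
```

```text
time_s: 4.65
ee_pos: [0.5186, 0.1423, 0.216]
eef_rot: [-1.378, 1.566, -3.138]
force: [-0.1, -1.7, -1.0]
grip_width: 0.0154
time_s: 5.15
ee_pos: [0.5197, 0.1482, 0.216]
eef_rot: [-1.462, 1.566, 3.061]
force: [-0.3, 1.3, -3.0]
grip_width: 0.0155
shift [ 1.4 -0.1 37.8] spin 0.001
shift [ 1.4 -0.1 37.8] spin -3.141
pos [0.5197 0.1482 0.216 ] q [2.090e-01 2.840e-01 1.550e+00 1.000e-03 1.312e+00 3.980e-01] F [-0.3  1.3 -3. ] w 0.0155 t 5.15 tooly [ 0.982 -0.188 -0.004] x [-0.004  0.    -1.   ]
```

View pics/w2.png

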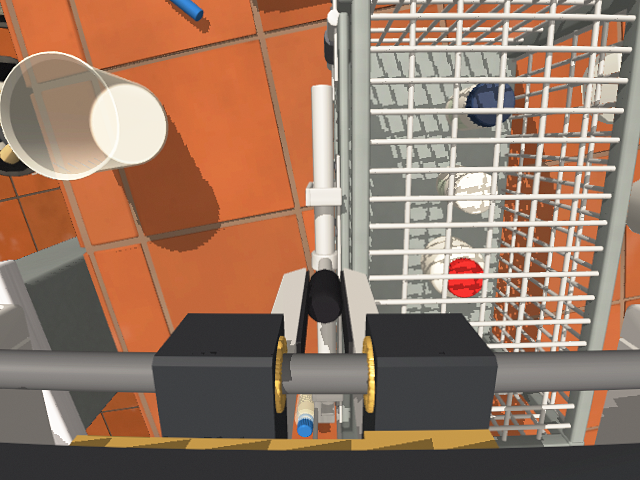

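```bash
cat > arc.py <<'E'
from h import *
import sys
H=np.array([.5544,.2817]); o=get_obs(); M=R(o); k=o["ee_pos"][:2]-H
print("swing now (deg)",np.degrees(-.19-np.arctan2(M[1,1],M[0,1])).round(1), np.degrees(np.arctan2(-.0347,-.1335)*0+np.arctan2(-.1335,-.0347)-np.arctan2(k[1],k[0])).round(1),"r",np.hypot(*k).round(4))
for t in map(float,sys.argv[1:]):
    a=-np.radians(t); c,s=np.cos(a),np.sin(a); n=np.array([[c,-s],[s,c]])@k-k
    print(t,(M.T@[*n,0]*1000).round(1),np.radians(t).round(3))
goto([.5125,.1111,.2146],-.19)
E
python3 arc.py 1 3 6 9 12
```

```text
swing now (deg) -0.0 -0.0 r 0.138
1.0 [ 0.  -2.4 -0.2] 0.017
3.0 [ 0.  -7.2 -0.7] 0.052
6.0 [  0.1 -14.3  -1.7] 0.105
9.0 [  0.1 -21.4  -3.1] 0.157
12.0 [  0.1 -28.4  -4.9] 0.209
shift [ 1.4 -0.1 37.7] spin 0.001
shift [ 1.4 -0.1 37.7] spin -3.141
pos [0.5197 0.1482 0.216 ] q [2.090e-01 2.840e-01 1.550e+00 1.000e-03 1.312e+00 3.980e-01] F [ 1.6  1.  -2.2] w 0.0155 t 5.2 tooly [ 0.982 -0.188 -0.004] x [-0.004  0.    -1.   ]
```

```bash
python3 -m handwheel '[[[0,-2.4,-0.2],0.017,1],[[0,-7.2,-0.7],0.052,1],[[0,-14.3,-1.7],0.105,1],[[0,-21.4,-3.1],0.157,1],[[0,-28.4,-4.9],0.209,1]]' 30; python3 arc.py 3 6 9 12 15
```

```text
time_s: 5.7
ee_pos: [0.4925, 0.1583, 0.2162]
eef_rot: [-1.239, 1.567, 3.072]
force: [3.0, -0.7, -2.5]
grip_width: 0.0153
swing now (deg) 12.1 12.1 r 0.1381
3.0 [ 0.  -7.2 -0.6] 0.052
6.0 [  0.1 -14.4  -1.7] 0.105
9.0 [  0.1 -21.4  -3.1] 0.157
12.0 [  0.1 -28.5  -4.8] 0.209
15.0 [  0.1 -35.4  -7. ] 0.262
shift [ 1.5 36.9 35.6] spin -0.212
shift [ 1.5 36.9 35.6] spin 2.93
pos [0.4925 0.1583 0.2162] q [2.400e-01 2.320e-01 1.615e+00 1.000e-03 1.299e+00 6.410e-01] F [ 3.  -0.7 -2.5] w 0.0153 t 5.7 tooly [ 0.92  -0.391 -0.004] x [-0.004  0.    -1.   ]
```

Forces are small and the arc fits; I'll carry on to about 29 degrees.

```bash
python3 -m handwheel '[[[0,-7.2,-0.6],0.052,1],[[0,-14.4,-1.7],0.105,1],[[0,-21.4,-3.1],0.157,1],[[0,-28.5,-4.8],0.209,1],[[0,-35.4,-7],0.262,1]]'; python3 arc.py 1 2 2.5
```

```text
time_s: 6.2
ee_pos: [0.4625, 0.1785, 0.2165]
eef_rot: [-0.907, 1.568, 3.138]
force: [2.3, -1.2, -3.3]
grip_width: 0.0154
swing now (deg) 27.3 27.1 r 0.1382
1.0 [ 0.  -2.4 -0.2] 0.017
2.0 [ 0.  -4.8 -0.4] 0.035
2.5 [ 0.  -6.  -0.5] 0.044
shift [ 1.8 81.  22. ] spin -0.477
shift [ 1.8 81.  22. ] spin 2.665
pos [0.4625 0.1785 0.2165] q [2.940e-01 1.830e-01 1.673e+00 1.000e-03 1.289e+00 9.610e-01] F [ 2.3 -1.2 -3.3] w 0.0154 t 6.2 tooly [ 0.786 -0.619 -0.002] x [-0.003  0.    -1.   ]
```

```bash
python3 -m handwheel '[[[0,-2.4,-0.2],0.017,1],[[0,-4.8,-0.4],0.035,1],[[0,-4.8,-0.4],0.035,1],[[0,-4.8,-0.4],0.035,1],[[0,-4.8,-0.4],0.035,1]]'; python3 -m handwheel '[[[0,0,0],0,1],[[0,0,0],0,1],[[0,0,0],0,1],[[0,0,0],0,1],[[0,0,0],0,1]]'
python3 - <<'E'
import sys; sys.argv=["a"]; exec(open("arc.py").read())
p,d=camera("wrist"); cv2.imwrite("pics/w3.png",p)
p,d=camera("scene"); cv2.imwrite("pics/s3.png",cv2.resize(p[170:310,240:460],None,fx=3,fy=3,interpolation=2))
E
```

```text
time_s: 6.7
ee_pos: [0.4591, 0.1816, 0.2165]
eef_rot: [-0.844, 1.568, -3.116]
force: [1.1, -0.9, -2.5]
grip_width: 0.0155
time_s: 7.2
ee_pos: [0.4591, 0.1816, 0.2165]
eef_rot: [-0.835, 1.568, -3.107]
force: [0.8, -1.2, -2.1]
grip_width: 0.0151
swing now (deg) 29.3 29.0 r 0.1382
shift [ 1.7 86.3 19.4] spin -0.512
shift [ 1.7 86.3 19.4] spin 2.63
pos [0.4591 0.1816 0.2165] q [3.020e-01 1.790e-01 1.678e+00 1.000e-03 1.288e+00 1.003e+00] F [ 0.8 -1.2 -2.1] w 0.0151 t 7.2 tooly [ 0.764 -0.645 -0.002] x [-0.003 -0.    -1.   ]
```

View pics/w3.png

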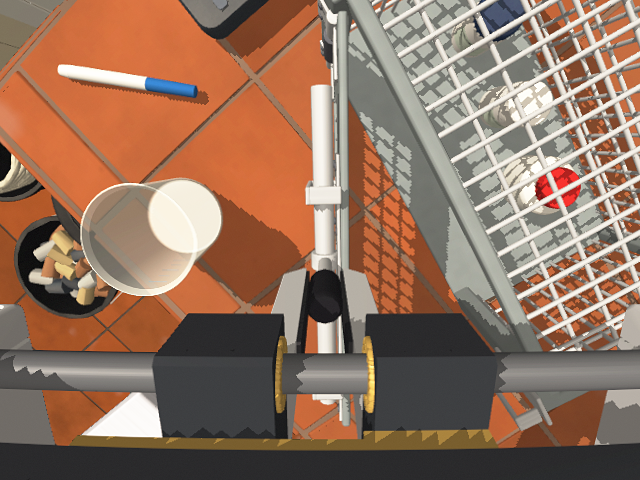

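View pics/s3.png

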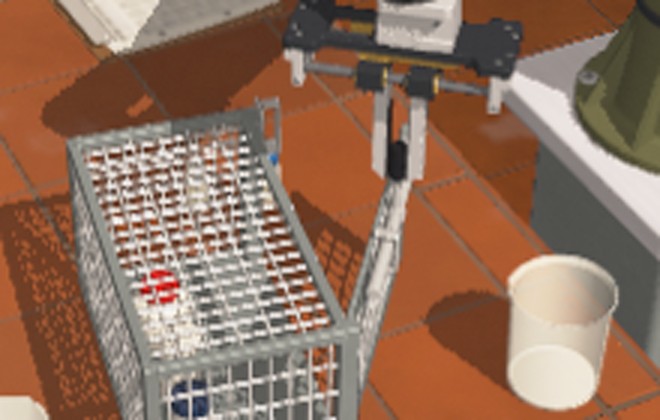

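The gate is about 29° open with the knob at (325,295) still in the jaws. The bolt is drawn and the gate stands clear of the beaker at (150,235), so I'm handing in.

```bash
python3 -c "
from station import *
print(hand_in())"
```

```text
the job is handed in; nothing more can be done
None
```

The gate is being held about 29° open with the bolt drawn, and I handed the job in at 7.3 s. No verdict was reported.

- **What I did:** I gripped the knob and lifted the bolt about 12.5 mm to clear the lip. I then drew it about 37 mm towards the hinge and swung the gate open along its arc, with the grip set to 30 N.
- **Last checks:** The tool angle gave 29.3° and the knob position 29.0°. The arm was at the same position in two readings 0.5 s apart. The fingers were closed on the knob at 15 mm, with a wrist force of about 2.5 N. In the last pictures the gate was clear of the beaker and nothing I could see had been disturbed; the vials were mostly hidden.
- **Not measured directly:** The lift, draw and swing figures come from the tool's pose, since the joint values are not reported. None of the checks failed or disagreed.

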